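Sift the hazelnuts from the walnuts

ROBOT

A 6-joint arm with a two-finger parallel gripper is mounted at the origin on a cart in front of the work surface, level with it; the furniture and walls round the work are solid. World frame = base frame: x ahead of the robot, y to its left, z up, the work surface at z = 0. Lengths are in m, angles in degrees, forces in N, time in s.
With the tool pointing down it reaches from about 0.4 to 0.825 m from the base axis. Payload 7 kg.
Tool frame: the origin (TCP) lies midway between the tips of the shut fingers; the grasp point (between the pads) lies 19 mm behind it; z points along the fingers, y is the line along which they close (so a half turn about z gives the same grasp; the last joint's range is limited). The gripper opens to 88 mm and grips with 3 to 60 N. Pads are 19 mm wide; open, the fingers measure 130 mm over their backs; the gripper's body (78 mm by 193 mm) begins 47 mm behind the grasp point.
Start: joints at [16.507, 20.546, 0.682, 0, -70.136, -16.507], TCP at [0.675, -0, 0.227] pointing down, gripper open.
Joint ranges: [-176.03, 176.03], [-82.01, 121.73], [-58.28, 71.71], [-173.87, 95.51], [-174.79, -0.11], [-173.66, 173.66]. Speed limits (degrees/s): [136.94, 136.94, 172.46, 180, 180, 180].

INTERFACE

Orientations are given as [roll, pitch, yaw] about the fixed x, y, z axes, in that order (R = Rz(yaw) Ry(pitch) Rx(roll)).
In Python, from plant import r gives the robot as it stands. The module is installed in compiled form; this text tells all that it offers.
- The arm moves only by the tool play_rows, never from a script. Its argument "rows" is a list of rows, each an object with "slide": the shift along the tool's x, y, z as a fraction of full scale, a list of three; "delta_rot": the turn, a rotation vector about the tool's x, y, z as a fraction of full scale, a list of three; "fingers": the opening, from -1 (shut) to 1 (fully open). In form: [{"slide": [x, y, z], "delta_rot": [rx, ry, rz], "fingers": fingers}, ...]. A call has 1 to 8 rows; each row shifts and turns the commanded pose from where the row before left it, along the tool's axes as they then stand; what a row does not reach is not made up. Full scale, the value 1, is 0.15 m for a shift and 0.08 rad for a turn. A row lasts 1/8 s, in which the tool goes at most 62.5 mm and 10.7 degrees, less where a joint would pass 70% of its speed; a pose out of reach is approached as far as the arm can. A call with a number of a shift or a turn outside -1 to 1 is refused whole. A call with a gripper value outside its range is refused whole. The fingers move at their own pace and stop on an object; "squeeze" is the grip in N (left out, the last holds). Time passes only in rows, so rows that do not move let the fingers close. It gives the time, the measured TCP pose, the force, the opening and the grip force at its end, in the units of the state.
- r.get_state(): the state, without advancing time (a new reading comes with each control period).
- r.capture(name): name is "scene" or "side" or "wrist"; returns a dict with "image" (420x560x3 uint8, blue, green, red), "fx", "fy", "cx", "cy" (pixels), "distortion" ([k1, k2, p1, p2, k3] as OpenCV has them; the pictures are not rectified), "R" (3x3) and "t" (3): a world point X has camera coordinates R X + t; the wrist camera has in their place "T_tool_cam" (4x4, takes a point from camera to tool coordinates, whose origin is the TCP and whose axes are the flange's). Camera axes: x right, y down, z forward; pixel columns grow to the right and rows downward; lengths in m; the calibration is good to about 2 mm. A picture is of the moment at which its call begins: read the wrist's pose just before it. There is no depth.
- r.close_job(): hands the job in; it is judged then, once.
The state is a dict: "time_s": time; "joints": joint angles; "qd": joint speeds; "joint_torque": joint torques, N m; "tcp_pos": TCP position; "eef_rot": TCP orientation; "contact_force": force on the tool from outside, world axes, zero at the start; "moment": the same for the moment, N m; "gripper_width": finger opening in m; "gripper_force": force on a finger pad.
Only numpy, scipy, OpenCV 4.12 (cv2) and the standard library are available. Lean on these libraries where they do the work, as an engineer would, in place of code of your own. Each camera call takes 0.05 s, during which the arm holds its last target. There are 200 camera calls.

TASK

Lift the slatted nut sieve by its handle and shake it over the rectangular dish until all three hazelnuts have dropped through into the dish while the three walnuts stay in the sieve; then tip the walnuts out over an end of the sieve into the round bowl. Lay the empty sieve back level across the dish, resting on both long sides as it was, and let go. Do not handle the nuts with the fingers, and leave the mug, salt shaker and tea box alone.

Things in the scene. Friction and masses are not known exactly. Their poses are not given: they have to be found in the camera images.
- sieve: Light wood nut sieve, 260 mm long (its y), 142 wide (its x), 0.16 to 0.26 kg; origin: centre of its underside. Side walls 56 mm high along y. Slats along y, 12 mm wide, at x = -57, -19, 19, 57 mm, tops at 20 mm, leave three 26 mm slots, 160 mm long, that pass hazelnuts, not walnuts. Ends have no wall, only a 50 mm blank board 1.5 mm below the slat tops. Starts lying across the dish's width.
- sieve_grip (a point): Middle of the arched handle's bar over the middle of the sieve, 115 mm above the sieve's underside. The bar runs along the sieve's x, is 18 mm thick (sieve y) and 22 mm high, about 140 mm free between the posts; 40 mm of clear air under it above the walnuts. Axes as the sieve's.
- dish: White rectangular oven dish, 240 mm (its x) by 190 mm (its y) and 50 mm high, open on top, 6 mm walls and floor, a small lug on each short end. Loose, 1 kg. Origin: centre of its underside.
- bowl: White round bowl, 210 mm across the rim, 65 mm high, open on top. Loose, 0.7 kg. Origin: centre of its underside. It stands beside the dish, to the left or to the right of it, 300 to 360 mm (across) between centres.
- mug: Plain mug, about 81 mm across and 101 mm high, bystander behind the work. Origin: on its underside.
- salt_shaker: Salt shaker, 44 mm across, 90 mm high, bystander behind the work. Origin: centre of its underside.
- tea_box: Carton of tea, 68 x 122 x 77 mm, bystander behind the work. Origin: centre of its underside.
- walnut0: Walnut, one of three: a ball 48 mm across, about 20 g, lying in a slot of the sieve at the start. It rolls freely along the slot, stays in while the sieve is tilted endways less than about 20 degrees, and rolls out over the low end at 35 to 45 degrees. Origin: its centre.
- walnut1: Walnut, one of three: a ball 48 mm across, about 20 g, lying in a slot of the sieve at the start. It rolls freely along the slot, stays in while the sieve is tilted endways less than about 20 degrees, and rolls out over the low end at 35 to 45 degrees. Origin: its centre.
- walnut2: Walnut, one of three: a ball 48 mm across, about 20 g, lying in a slot of the sieve at the start. It rolls freely along the slot, stays in while the sieve is tilted endways less than about 20 degrees, and rolls out over the low end at 35 to 45 degrees. Origin: its centre.
- hazelnut0: Hazelnut, one of three: 19 mm across, 18 mm high, 10 g, flat 12 mm base, starts standing on a slat. Slippery (friction about 0.3): shaking the sieve along its x (strokes of about 40 mm, over about 4 m/s2) or tilting it sideways by over 20 degrees slips it off into a slot. Origin: centre of its base.
- hazelnut1: Hazelnut, one of three: 19 mm across, 18 mm high, 10 g, flat 12 mm base, starts standing on a slat. Slippery (friction about 0.3): shaking the sieve along its x (strokes of about 40 mm, over about 4 m/s2) or tilting it sideways by over 20 degrees slips it off into a slot. Origin: centre of its base.
- hazelnut2: Hazelnut, one of three: 19 mm across, 18 mm high, 10 g, flat 12 mm base, starts standing on a slat. Slippery (friction about 0.3): shaking the sieve along its x (strokes of about 40 mm, over about 4 m/s2) or tilting it sideways by over 20 degrees slips it off into a slot. Origin: centre of its base.

How it is judged:
By the outcome, as a careful person would: the job done as asked, in the order asked, and still so for the second after the job is handed in, with the robot touching nothing.
It also fails if it takes over 51 s, if anything falls off the work surface, if the arm or the gripper's body presses on something with over 40 N, if the wrist force passes 120 N, or if a joint passes its speed limit or range.

## Working session

There is one attempt and no reset: what is moved stays moved. The work goes in short steps, Python scripts to look and compute and a tool call to move; the robot and the scene stay as the last step left them, time stands still between calls to the robot, and variables do not carry over. Pictures are saved under pics/ and viewed, at most 10 in all, crops included, and the job is handed in when it is done.

Besides the shell and the picture viewer there is one more tool, called as name(argument=value, ...) on one line, values as JSON. play_rows: Moves the arm, as the interface text tells. Shift numbers are shares of 0.15 m and turn numbers shares of 0.08 rad, none past 1 either way. Its arguments: {"type":"object","properties":{"rows":{"type":"array"},"squeeze":{"type":"number"}},"required":["rows"]}

```bash
mkdir -p pics; cat > h.py <<'E'
import numpy as np,cv2,json
from plant import r
from scipy.spatial.transform import Rotation as Ro
def cam(n):
    s=r.get_state(); c=r.capture(n)
    if "R" in c: R=np.array(c["R"]);t=np.array(c["t"])
    else:
        T=np.array(c["T_tool_cam"]); W=np.eye(4)
        W[:3,:3]=Ro.from_euler('xyz',s["eef_rot"],degrees=True).as_matrix();W[:3,3]=s["tcp_pos"]
        M=np.linalg.inv(W@T);R=M[:3,:3];t=M[:3,3]
    K=np.array([[c["fx"],0,c["cx"]],[0,c["fy"],c["cy"]],[0,0,1]])
    return dict(im=np.array(c["image"]),K=K,d=np.array(c["distortion"],float),R=R,t=t)
def ray(c,p):
    u=cv2.undistortPoints(np.array(p,float).reshape(-1,1,2),c["K"],c["d"]).reshape(-1,2)
    d=np.c_[u,np.ones(len(u))]@c["R"]; d/=np.linalg.norm(d,axis=1)[:,None]
    return -c["R"].T@c["t"],d
def onz(c,p,z):
    o,d=ray(c,p); return o+d*((z-o[2])/d[:,2])[:,None]
def tri(c1,p1,c2,p2):
    o1,d1=ray(c1,p1);o2,d2=ray(c2,p2);out=[]
    for a,b in zip(d1,d2):
        k=np.linalg.lstsq(np.c_[a,-b],o2-o1,rcond=None)[0]
        x,y=o1+k[0]*a,o2+k[1]*b; out.append([*(x+y)/2,np.linalg.norm(x-y)])
    return np.array(out)
def proj(c,X):
    return cv2.projectPoints(np.array(X,float).reshape(-1,3),cv2.Rodrigues(c["R"])[0],c["t"],c["K"],c["d"])[0].reshape(-1,2)
E
python3 - <<'E'
from h import *
import pickle
C={}
for n in("scene","side","wrist"):
    C[n]=cam(n);print(n,-C[n]["R"].T@C[n]["t"])
pickle.dump(C,open("c0.pkl","wb"))
cv2.imwrite("pics/a.png",np.hstack([C["scene"]["im"],C["side"]["im"]])[:, :] if 0 else C["scene"]["im"])
cv2.imwrite("pics/b.png",C["side"]["im"]);cv2.imwrite("pics/c.png",C["wrist"]["im"])
s=r.get_state();print(s)
E
```

```text
scene [0.12066    0.73964924 0.81749506]
side [0.54746329 0.70692222 0.57018977]
wrist [ 0.6750621  -0.07985769  0.38316446]
{'time_s': 0.15, 'joints': array([ 1.65069406e+01,  2.05802435e+01,  6.46328256e-01, -1.37266055e-02,
       -7.01353853e+01, -1.65058667e+01]), 'qd': array([ 0.07933247, -0.04657917,  0.15796022,  0.03436723,  0.00044484,
       -0.0308259 ]), 'joint_torque': array([ 1.39394037e-04, -5.83274567e+01,  2.93289685e+01,  7.00122759e+00,
        8.75052094e-03, -9.76538854e-05]), 'tcp_pos': array([ 6.74638462e-01, -3.00196154e-05,  2.25864493e-01]), 'eef_rot': array([ 1.79929889e+02, -7.31694209e-03, -9.00035937e+01]), 'contact_force': array([-0.37031966, -0.05679093,  0.54650386]), 'moment': array([ 0.03771972,  0.05151862, -0.01573974]), 'gripper_force': 0.0, 'gripper_width': 0.0872337521943671}
```

View pics/a.png

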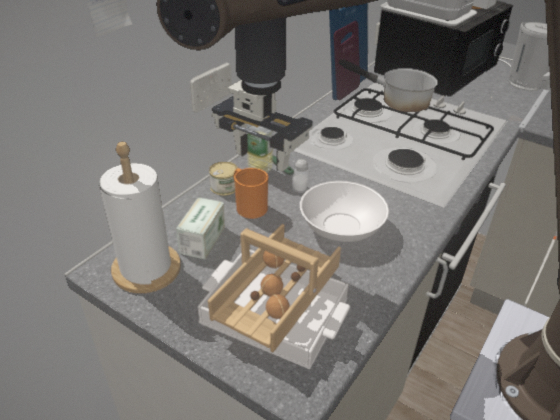

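View pics/b.png

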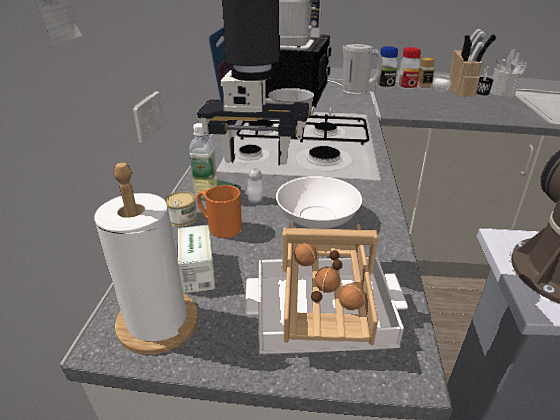

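View pics/c.png

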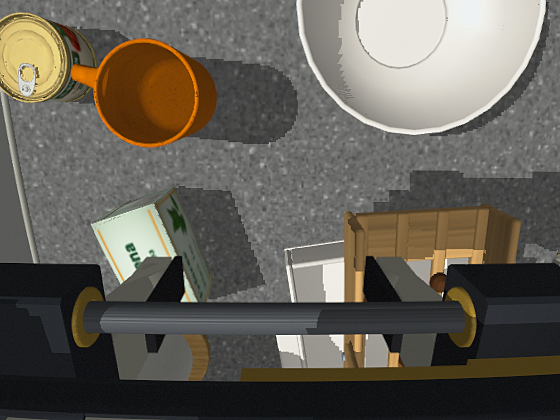

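The bar is visible in scene (245,238)-(314,263) and in side (285,232)-(374,235). The bowl is on the right (-y) at scene (343,213), side (318,200). I'll zoom both views to get exact pixels.

```bash
python3 - <<'E'
from h import *
import pickle
C=pickle.load(open("c0.pkl","rb"))
a=C["scene"]["im"][225:365,195:355];b=C["side"]["im"][220:360,245:405]
z=lambda i:cv2.resize(i,None,fx=2.5,fy=2.5,interpolation=cv2.INTER_CUBIC)
cv2.imwrite("pics/d.png",np.hstack([z(a),z(b)]))
# bowl rim: white mask contour
pts={}
for n,(x0,y0,x1,y1) in dict(scene=(295,180,395,250),side=(268,172,368,228)).items():
    im=C[n]["im"][y0:y1,x0:x1].astype(int); sat=im.max(2)-im.min(2)
    m=((im.min(2)>140)&(sat<30)).astype(np.uint8)
    cs=max(cv2.findContours(m,0,1)[0],key=cv2.contourArea)
    print(n,cv2.boundingRect(cs),(x0,y0))
    p=cs.reshape(-1,2)+[x0,y0]
    # upper/outer rim: project to z=.065, fit circle using hull
    h=cv2.convexHull(p.astype(np.int32)).reshape(-1,2)
    X=onz(C[n],h,.065)[:,:2]
    for _ in range(2):
        A=np.c_[2*X,np.ones(len(X))];s=np.linalg.lstsq(A,(X**2).sum(1),rcond=None)[0]
        rr=np.sqrt(s[2]+s[0]**2+s[1]**2); e=abs(np.hypot(*(X-s[:2]).T)-rr); X=X[e<max(.004,np.median(e)*1.5)]
    print("bowl",s[:2],rr,e.max())
E
```

```text
scene (0, 0, 100, 70) (295, 180)
bowl [ 0.55985482 -0.12304534] 0.13840663719702562 0.001089007791314739
side (0, 0, 100, 49) (268, 172)
bowl [ 0.55672892 -0.20031918] 0.14218344446724934 0.017110903253628906
```

View pics/d.png

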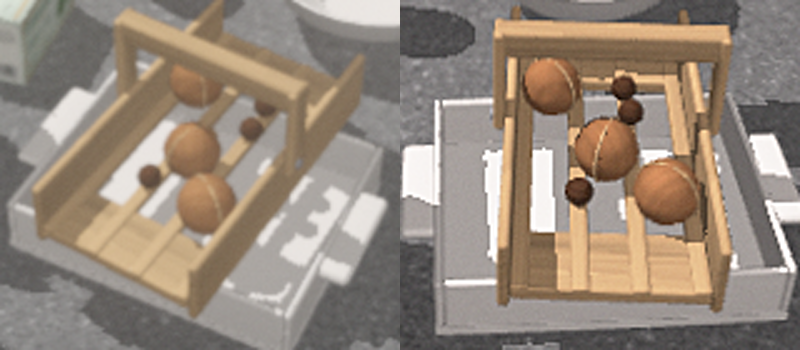

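The zoom shows the three walnuts in the slots and the hazelnuts on the two middle slats, with one pair towards the far end. The bar's back top edge runs (127,10)-(307,84) in the left zoom and (500,20)-(729,27) in the right.

```bash
python3 - <<'E'
from h import *
import pickle
np.set_printoptions(precision=4,suppress=True)
C=pickle.load(open("c0.pkl","rb"));S,D=C["scene"],C["side"]
a=lambda p:np.array([195,225])+np.array(p)/2.5
b=lambda p:np.array([245,220])+(np.array(p)-[400,0])/2.5
P=dict(barBL=((127,10),(500,20)),barBR=((307,84),(729,27)),barFL=((117,25),(497,36)),barFR=((301,97),(729,42)),
 wallL=((37,190),(502,267)),wallR=((190,275),(717,272)),wallRb=((195,312),(717,309)),wallLb=((38,225),(503,302)),
 dishL=((12,208),(437,270)),dishN=((287,325),(790,270)))
for k,(p,q) in P.items(): print(k,tri(S,[a(p)],D,[b(q)])[0])
# bowl rim extremes
for n,pts in dict(scene=[(299,211),(388,211),(343,185)],side=[(276,200),(362,200),(318,178)]).items():
    X=onz(C[n],pts,.065)[:,:2];print(n,X)
    A=np.c_[2*X,np.ones(3)];s=np.linalg.solve(A,(X**2).sum(1));print(s[:2],np.sqrt(s[2]+s[:2]@s[:2]))
E
```

```text
barBL [0.6036 0.1477 0.1761 0.0026]
barBR [0.4509 0.1353 0.1735 0.002 ]
barFL [0.604  0.1597 0.1705 0.0043]
barFR [0.4507 0.1429 0.1667 0.0019]
wallL [0.5901 0.2773 0.0912 0.0102]
wallR [0.4584 0.2681 0.0862 0.0031]
wallRb [0.4535 0.2683 0.0506 0.0006]
wallLb [0.5885 0.281  0.0603 0.006 ]
dishL [0.631  0.2613 0.0477 0.0139]
dishN [0.4    0.2287 0.0411 0.0083]
scene [[ 0.6256 -0.0762]
 [ 0.4571 -0.1982]
 [ 0.5945 -0.2276]]
[ 0.5419 -0.1379] 0.10404197240546215
side [[ 0.6537 -0.1261]
 [ 0.449  -0.1486]
 [ 0.5579 -0.2491]]
[ 0.5523 -0.1459] 0.10332529879797346
```

play_rows(rows=[{"slide":[-0.24,0.25,0],"delta_rot":[0,0,0],"fingers":1},{"slide":[-0.24,0.25,0],"delta_rot":[0,0,0],"fingers":1},{"slide":[-0.25,0.25,0],"delta_rot":[0,0,0],"fingers":1},{"slide":[-0.25,0.24,0],"delta_rot":[0,0,0],"fingers":1},{"slide":[0,0,0],"delta_rot":[0,0,1],"fingers":1},{"slide":[0,0,0],"delta_rot":[0,0,1],"fingers":1},{"slide":[0,0,0],"delta_rot":[0,0,1],"fingers":1},{"slide":[0,0,0],"delta_rot":[0,0,1],"fingers":1}], squeeze=45)

```text
time_s: 1.15
tcp_pos: [0.5262, 0.147, 0.2264]
eef_rot: [180.0, -0.0, -108.5]
contact_force: [0.9, 0.2, 0.2]
gripper_width: 0.0874
gripper_force: 0.0
```

play_rows(rows=[{"slide":[0,0,0],"delta_rot":[0,0,1],"fingers":1},{"slide":[0,0,0],"delta_rot":[0,0,1],"fingers":1},{"slide":[0,0,0],"delta_rot":[0,0,1],"fingers":1},{"slide":[0,0,0],"delta_rot":[0,0,1],"fingers":1},{"slide":[0,0,0],"delta_rot":[0,0,1],"fingers":1},{"slide":[0,0,0],"delta_rot":[0,0,1],"fingers":1},{"slide":[0,0,0],"delta_rot":[0,0,1],"fingers":1},{"slide":[0,0,0],"delta_rot":[0,0,1],"fingers":1}])

```text
time_s: 2.15
tcp_pos: [0.5263, 0.1469, 0.2263]
eef_rot: [180.0, -0.0, -145.2]
contact_force: [-0.2, -0.2, 0.5]
gripper_width: 0.088
gripper_force: 0.0
```

play_rows(rows=[{"slide":[0,0,0],"delta_rot":[0,0,1],"fingers":1},{"slide":[0,0,0],"delta_rot":[0,0,1],"fingers":1},{"slide":[0,0,0],"delta_rot":[0,0,1],"fingers":1},{"slide":[0,0,0],"delta_rot":[0,0,1],"fingers":1},{"slide":[0,0,0],"delta_rot":[0,0,1],"fingers":1},{"slide":[0,0,0],"delta_rot":[0,0,1],"fingers":1},{"slide":[0,0,0],"delta_rot":[0,0,0.5],"fingers":1},{"slide":[0,0,0],"delta_rot":[0,0,0],"fingers":1}])

```text
time_s: 3.15
tcp_pos: [0.5263, 0.1469, 0.2264]
eef_rot: [-180.0, -0.0, -174.8]
contact_force: [-0.0, 0.7, -0.3]
gripper_width: 0.0874
gripper_force: 0.0
```

```bash
python3 - <<'E'
from h import *
import pickle
s=r.get_state();print(s['joints'],s['tcp_pos'],s['eef_rot'],s['time_s'])
C=cam("wrist");pickle.dump(C,open("c1.pkl","wb"));cv2.imwrite("pics/e.png",C["im"])
E
```

```text
[ 3.61399444e+01  8.47677658e+00 -1.56342870e+01 -7.63105853e-03
 -6.59110513e+01 -1.20919865e+02] [0.52630912 0.14691044 0.22637994] [-1.79994612e+02 -2.25513245e-02 -1.74783038e+02] 3.15
```

View pics/e.png

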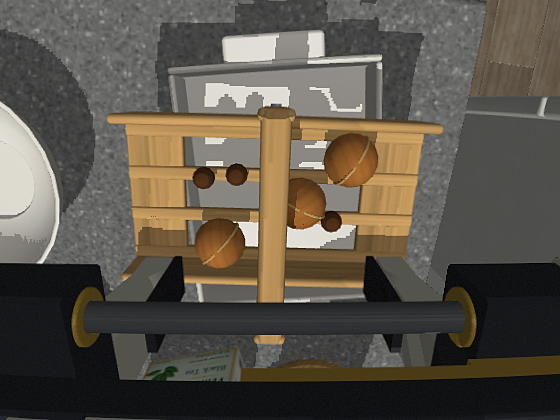

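The wrist view shows the bar from (276,112) to (270,335), and the near-robot wall top from (109,119) to (441,129). The bowl is on the left.

```bash
python3 - <<'E'
from h import *
import pickle
np.set_printoptions(precision=4,suppress=True)
C=pickle.load(open("c1.pkl","rb"));C0=pickle.load(open("c0.pkl","rb"))
g=C["im"]
for v in (140,190,240,270,290): 
    row=g[v,235:310].astype(int).sum(1); d=np.diff(cv2.GaussianBlur(row.astype(np.float32).reshape(1,-1),(3,1),0)[0]); print(v,235+np.argsort(-abs(d))[:6])
print("bar",onz(C,[(276,118),(273,190),(271,250),(270,290)],.176))
X=onz(C,[(109,119),(441,129)],.106);print("wall",X,np.degrees(np.arctan2(*(X[0]-X[1])[[1,0]])))
print("dish corners near",onz(C,[(168,70),(383,58)],.05), onz(C,[(198,287)],.05))
print("bowlR edge",onz(C,[(60,190)],.065))
# bar two-view: wrist bar near-end top corners vs scene right end
print(tri(C0["scene"],[(195+304/2.5,225+90/2.5)],C,[(276,112)]),tri(C0["side"],[(245+329/2.5,220+34/2.5)],C,[(276,112)]))
E
```

```text
140 [259 291 290 299 261 288]
190 [258 287 288 260 286 257]
240 [244 257 286 245 258 285]
270 [283 284 258 257 262 261]
290 [282 258 259 260 283 281]
bar [[0.4555 0.1423 0.176 ]
 [0.4969 0.1443 0.176 ]
 [0.5353 0.1465 0.176 ]
 [0.5633 0.1484 0.176 ]]
wall [[0.4696 0.017  0.106 ]
 [0.4542 0.2695 0.106 ]] -86.50867273595443
dish corners near [[0.4279 0.0458 0.05  ]
 [0.401  0.2316 0.05  ]] [[0.6372 0.0787 0.05  ]]
bowlR edge [[ 0.5409 -0.0501  0.065 ]]
[[0.4511 0.1414 0.1711 0.0028]] [[0.4521 0.142  0.1737 0.0005]]
```

play_rows(rows=[{"slide":[-0.013,0,0.1],"delta_rot":[0,0,0.37],"fingers":1},{"slide":[0,0,0.22],"delta_rot":[0,0,0],"fingers":1},{"slide":[0,0,0.22],"delta_rot":[0,0,0],"fingers":1},{"slide":[0,0,0],"delta_rot":[0,0,0],"fingers":-1},{"slide":[0,0,0],"delta_rot":[0,0,0],"fingers":-1},{"slide":[0,0,0],"delta_rot":[0,0,0],"fingers":-1},{"slide":[0,0,0],"delta_rot":[0,0,0],"fingers":-1},{"slide":[0,0,0],"delta_rot":[0,0,0],"fingers":-1}], squeeze=45)

```text
time_s: 4.2
tcp_pos: [0.5286, 0.1473, 0.1461]
eef_rot: [180.0, 0.1, -176.5]
contact_force: [-0.2, 0.5, -0.4]
gripper_width: 0.043
gripper_force: 0.0
```

play_rows(rows=[{"slide":[0,0,0],"delta_rot":[0,0,0],"fingers":-1},{"slide":[0,0,0],"delta_rot":[0,0,0],"fingers":-1},{"slide":[0,0,0],"delta_rot":[0,0,0],"fingers":-1},{"slide":[0,0,0],"delta_rot":[0,0,0],"fingers":-1}])

```text
time_s: 4.7
tcp_pos: [0.5284, 0.1471, 0.1456]
eef_rot: [-180.0, -0.0, -176.5]
contact_force: [-2.0, -0.6, 0.0]
gripper_width: 0.0178
gripper_force: 45.0
```

play_rows(rows=[{"slide":[0,0,-0.1],"delta_rot":[0,0,0],"fingers":-1},{"slide":[0,0.05,-0.1],"delta_rot":[0,0,0],"fingers":-1},{"slide":[0.1,0,0],"delta_rot":[0,0,0],"fingers":-1},{"slide":[-0.22,0,0],"delta_rot":[0,0,0],"fingers":-1},{"slide":[0.22,0,0],"delta_rot":[0,0,0],"fingers":-1},{"slide":[-0.22,0,0],"delta_rot":[0,0,0],"fingers":-1},{"slide":[0.12,0,0],"delta_rot":[0,0,0],"fingers":-1},{"slide":[0,0,0],"delta_rot":[0,0,0],"fingers":-1}], squeeze=60)

```text
time_s: 5.7
tcp_pos: [0.5262, 0.1544, 0.1755]
eef_rot: [180.0, -0.1, -176.5]
contact_force: [-0.6, -0.6, -1.5]
gripper_width: 0.0176
gripper_force: 60.0
```

```bash
python3 - <<'E'
from h import *
C=cam("wrist");D=cam("side")
cv2.imwrite("pics/f.png",np.hstack([cv2.resize(C["im"][80:310,80:480],None,fx=1.2,fy=1.2),cv2.resize(D["im"][200:360,240:410],(300,276))]))
E
```

```text
(no output)
```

View pics/f.png

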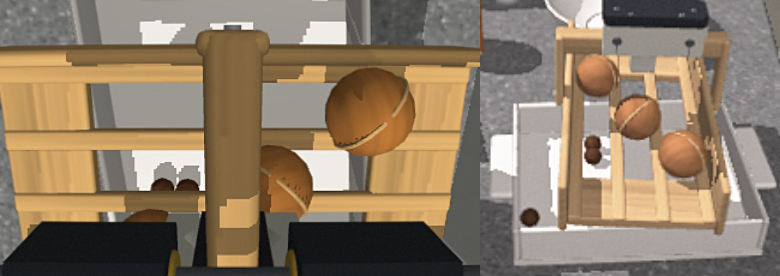

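After the shake one hazelnut lies in the dish's corner. Two more show in the left slot, so I'll triangulate their height: wrist (215,235) and (236,235), side (303,283) and (303,290).

```bash
python3 - <<'E'
from h import *
np.set_printoptions(precision=4,suppress=True)
C=cam("wrist");D=cam("side")
def blobs(c,x0,y0,x1,y1,amin):
    im=c["im"][y0:y1,x0:x1]; h=cv2.cvtColor(im,cv2.COLOR_BGR2HSV)
    m=((h[...,2]<95)&(h[...,1]>90)&((h[...,0]<15)|(h[...,0]>170))).astype(np.uint8)
    n,_,st,ce=cv2.connectedComponentsWithStats(m)
    return [(st[i,4],ce[i]+[x0,y0]) for i in range(1,n) if st[i,4]>amin]
print(blobs(C,150,90,420,260,30));print(blobs(D,240,240,400,350,8))
print(tri(C,[(236,235),(215,235)],D,[(303.5,283),(303.5,290)]))
print(tri(C,[(215,235),(236,235)],D,[(303.5,283),(303.5,290)]))
E
```

```text
[(np.int32(277), array([369.5632, 153.0217])), (np.int32(76), array([308.1053, 203.8816])), (np.int32(445), array([224.3191, 232.0629])), (np.int32(80), array([205.55  , 257.2125]))]
[(np.int32(42), array([299.9048, 250.8333])), (np.int32(22), array([320.5   , 258.8182])), (np.int32(25), array([325.84, 277.68])), (np.int32(77), array([303.8052, 288.2208])), (np.int32(12), array([348.25  , 300.4167])), (np.int32(73), array([268.0822, 325.4932]))]
[[ 0.5674  0.1229  0.0328  0.0077]
 [ 0.5739  0.1019 -0.0003  0.0069]]
[[0.5712 0.1029 0.0167 0.0007]
 [0.5699 0.1226 0.0168 0.0006]]
```

The best pairing puts both at z≈0.017, which is the dish floor, with a 0.7 mm residual. So all three hazelnuts are in the dish and all the walnuts are still in the sieve. Next I'll carry it to the bowl gently.

play_rows(rows=[{"slide":[0,0,-0.12],"delta_rot":[0,0,0],"fingers":-1},{"slide":[0,0,-0.2],"delta_rot":[0,0,0],"fingers":-1},{"slide":[0,0,-0.18],"delta_rot":[0,0,0],"fingers":-1},{"slide":[-0.006,-0.05,0],"delta_rot":[0,0,0],"fingers":-1},{"slide":[-0.006,-0.1,0],"delta_rot":[0,0,0],"fingers":-1},{"slide":[-0.006,-0.14,0],"delta_rot":[0,0,0],"fingers":-1},{"slide":[-0.006,-0.14,0],"delta_rot":[0,0,0],"fingers":-1},{"slide":[-0.006,-0.14,0],"delta_rot":[0,0,0],"fingers":-1}])

```text
time_s: 6.9
tcp_pos: [0.5376, 0.0676, 0.2501]
eef_rot: [-180.0, -0.0, -176.5]
contact_force: [-0.2, -1.2, -2.5]
gripper_width: 0.0176
gripper_force: 60.0
```

play_rows(rows=[{"slide":[-0.006,-0.14,0],"delta_rot":[0,0,0],"fingers":-1},{"slide":[-0.006,-0.14,0],"delta_rot":[0,0,0],"fingers":-1},{"slide":[-0.006,-0.14,0],"delta_rot":[0,0,0],"fingers":-1},{"slide":[-0.006,-0.1,0],"delta_rot":[0,0,0],"fingers":-1},{"slide":[-0.006,-0.05,0],"delta_rot":[0,0,0],"fingers":-1},{"slide":[0,0,0],"delta_rot":[0,0,0],"fingers":-1}])

```text
time_s: 7.65
tcp_pos: [0.5474, -0.016, 0.2504]
eef_rot: [180.0, -0.0, -176.5]
contact_force: [0.5, -0.5, -2.1]
gripper_width: 0.0176
gripper_force: 60.0
```

play_rows(rows=[{"slide":[0,0,0],"delta_rot":[-0.5,0,0],"fingers":-1},{"slide":[0,0,0],"delta_rot":[-0.7,0,0],"fingers":-1},{"slide":[0,0,0],"delta_rot":[-0.7,0,0],"fingers":-1},{"slide":[0,0,0],"delta_rot":[-0.5,0,0],"fingers":-1},{"slide":[0,0,0],"delta_rot":[-0.3,0,0],"fingers":-1},{"slide":[0,0,0],"delta_rot":[0,0,0],"fingers":-1},{"slide":[0,0,0],"delta_rot":[0,0,0],"fingers":-1},{"slide":[0,0,0],"delta_rot":[0,0,0],"fingers":-1}])

```text
time_s: 8.65
tcp_pos: [0.5473, -0.0152, 0.2506]
eef_rot: [167.6, 0.0, -176.5]
contact_force: [0.2, 0.2, -1.6]
gripper_width: 0.0177
gripper_force: 60.0
```

```bash
python3 - <<'E'
from h import *
print(r.get_state()['joints'])
C=cam("scene");D=cam("side")
cv2.imwrite("pics/g.png",np.hstack([cv2.resize(C["im"][130:350,190:430],(400,366)),cv2.resize(D["im"][120:340,220:460],(400,366))]))
E
```

```text
[  9.63203601   9.19840144  -7.31431392 -12.88260533 -72.57578511
 -92.31557326]
```

View pics/g.png

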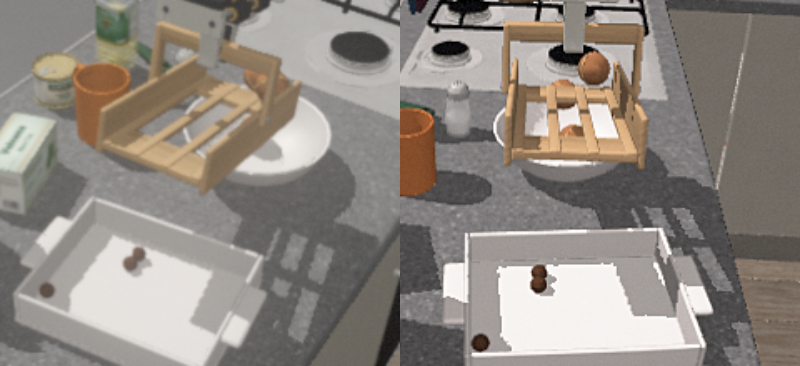

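All three hazelnuts lie in the dish: right view (539,272), (538,285), (480,343). The sieve is tilted over the bowl, with at least one walnut visible at (593,68). I'll keep tilting.

play_rows(rows=[{"slide":[0,0,0],"delta_rot":[-0.5,0,0],"fingers":-1},{"slide":[0,0,0],"delta_rot":[-0.6,0,0],"fingers":-1},{"slide":[0,0,0],"delta_rot":[-0.6,0,0],"fingers":-1},{"slide":[0,0,0],"delta_rot":[-0.6,0,0],"fingers":-1},{"slide":[0,0,0],"delta_rot":[-0.6,0,0],"fingers":-1},{"slide":[0,0,0],"delta_rot":[-0.6,0,0],"fingers":-1},{"slide":[0,0,0],"delta_rot":[-0.6,0,0],"fingers":-1},{"slide":[0,0,0],"delta_rot":[-0.6,0,0],"fingers":-1}])

```text
time_s: 9.75
tcp_pos: [0.5475, -0.0156, 0.2507]
eef_rot: [146.0, 0.0, -176.5]
contact_force: [-0.7, -0.6, -1.9]
gripper_width: 0.0173
gripper_force: 60.0
```

play_rows(rows=[{"slide":[0,0,0],"delta_rot":[-0.5,0,0],"fingers":-1},{"slide":[0,0,0],"delta_rot":[-0.5,0,0],"fingers":-1},{"slide":[0,0,0],"delta_rot":[-0.5,0,0],"fingers":-1},{"slide":[0,0,0],"delta_rot":[0,0,0],"fingers":-1},{"slide":[0,0,0],"delta_rot":[0,0,0],"fingers":-1},{"slide":[0,0,0],"delta_rot":[0,0,0],"fingers":-1},{"slide":[0,0,0],"delta_rot":[0,0,0],"fingers":-1},{"slide":[0,0,0],"delta_rot":[0,0,0],"fingers":-1}])

```text
time_s: 10.75
tcp_pos: [0.5474, -0.0153, 0.2507]
eef_rot: [139.2, 0.0, -176.5]
contact_force: [-0.5, 0.8, -1.6]
gripper_width: 0.0178
gripper_force: 60.0
```

```bash
python3 - <<'E'
from h import *
C=cam("scene");D=cam("side")
cv2.imwrite("pics/i.png",np.hstack([cv2.resize(C["im"][130:350,190:430],(400,366)),cv2.resize(D["im"][120:340,220:460],(400,366))]))
E
```

```text
(no output)
```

View pics/i.png

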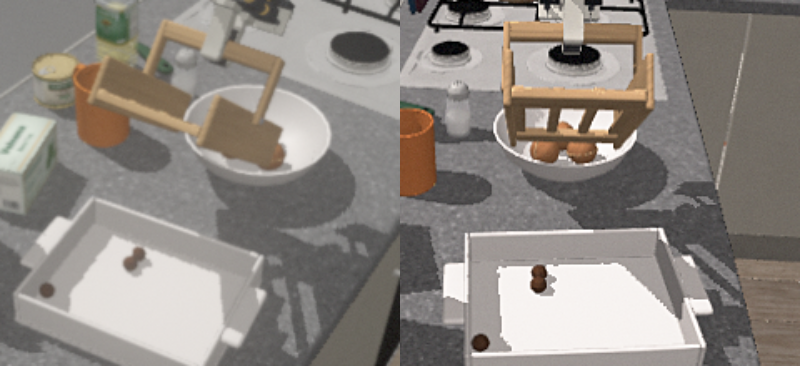

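The walnuts are in the bowl: two are clear at right view (545,150) and (582,150), with a third seemingly behind at (566,128). I'll untilt and check from the uncovered view.

play_rows(rows=[{"slide":[0,0,0],"delta_rot":[1,0,0],"fingers":-1},{"slide":[0,0,0],"delta_rot":[1,0,0],"fingers":-1},{"slide":[0,0,0],"delta_rot":[1,0,0],"fingers":-1},{"slide":[0,0,0],"delta_rot":[1,0,0],"fingers":-1},{"slide":[0,0,0],"delta_rot":[1,0,0],"fingers":-1},{"slide":[0,0,0],"delta_rot":[1,0,0],"fingers":-1},{"slide":[0,0,0],"delta_rot":[1,0,0],"fingers":-1},{"slide":[0,0,0],"delta_rot":[1,0,0],"fingers":-1}])

```text
time_s: 11.85
tcp_pos: [0.5473, -0.0152, 0.2508]
eef_rot: [176.0, 0.0, -176.5]
contact_force: [0.1, 0.7, -1.8]
gripper_width: 0.0178
gripper_force: 60.0
```

play_rows(rows=[{"slide":[0,0,0],"delta_rot":[0.9,0,0],"fingers":-1},{"slide":[0,0.1,0],"delta_rot":[0,0,0],"fingers":-1},{"slide":[0.01,0.2,0],"delta_rot":[0,0,0],"fingers":-1},{"slide":[0.01,0.2,0],"delta_rot":[0,0,0],"fingers":-1},{"slide":[0.01,0.2,0],"delta_rot":[0,0,0],"fingers":-1},{"slide":[0.01,0.2,0],"delta_rot":[0,0,0],"fingers":-1},{"slide":[0.01,0.18,0],"delta_rot":[0,0,0],"fingers":-1},{"slide":[0,0,0],"delta_rot":[0,0,0],"fingers":-1}])

```text
time_s: 12.85
tcp_pos: [0.5297, 0.1477, 0.2505]
eef_rot: [179.9, -0.0, -176.4]
contact_force: [0.1, -0.6, -1.3]
gripper_width: 0.0176
gripper_force: 60.0
```

```bash
python3 - <<'E'
from h import *
import pickle
C=cam("scene");D=cam("side");W=cam("wrist");pickle.dump((C,D,W),open("c2.pkl","wb"))
cv2.imwrite("pics/j.png",np.vstack([np.hstack([C["im"][130:350,190:460],D["im"][120:340,220:460],np.zeros((220,40,3),np.uint8)]),cv2.resize(W["im"],(550,412))[:300]]))
E
```

```text
(no output)
```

View pics/j.png

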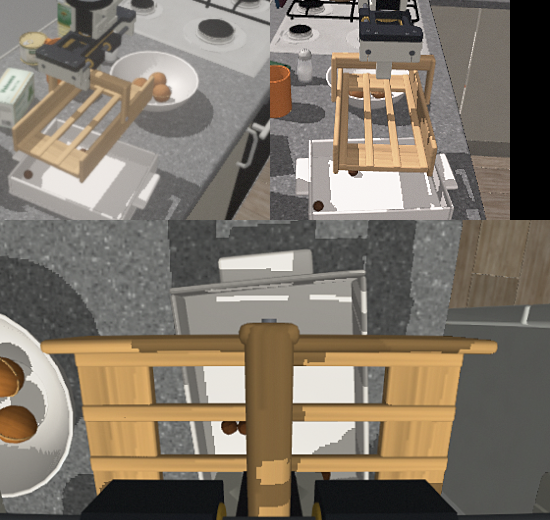

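The scene view shows three walnuts in the bowl, at (145,88), (158,80) and (161,92). The sieve is empty and level over the dish, with the hazelnuts still in the dish. I'll lower it now.

play_rows(rows=[{"slide":[0.008,0,0.2],"delta_rot":[0,0,0],"fingers":-1},{"slide":[0,0,0.25],"delta_rot":[0,0,0],"fingers":-1},{"slide":[0,0,0.14],"delta_rot":[0,0,0],"fingers":-1},{"slide":[0,0,0.05],"delta_rot":[0,0,0],"fingers":-1},{"slide":[0,0,0.02],"delta_rot":[0,0,0],"fingers":-1},{"slide":[0,0,0.02],"delta_rot":[0,0,0],"fingers":-1},{"slide":[0,0,0.01],"delta_rot":[0,0,0],"fingers":-1},{"slide":[0,0,0],"delta_rot":[0,0,0],"fingers":-1}], squeeze=45)

```text
time_s: 14.0
tcp_pos: [0.5289, 0.1458, 0.1474]
eef_rot: [180.0, 0.0, -176.5]
contact_force: [0.1, -0.4, -1.7]
gripper_width: 0.0179
gripper_force: 45.0
```

Still carrying the sieve's weight, so I'll go down in small steps.

play_rows(rows=[{"slide":[0,0,0.008],"delta_rot":[0,0,0],"fingers":-1},{"slide":[0,0,0.005],"delta_rot":[0,0,0],"fingers":-1},{"slide":[0,0,0],"delta_rot":[0,0,0],"fingers":-1},{"slide":[0,0,0],"delta_rot":[0,0,0],"fingers":-1}])

```text
time_s: 14.5
tcp_pos: [0.5293, 0.1458, 0.1456]
eef_rot: [180.0, 0.1, -176.5]
contact_force: [1.5, 0.2, 3.2]
gripper_width: 0.0176
gripper_force: 45.0
```

play_rows(rows=[{"slide":[0,0,0],"delta_rot":[0,0,0],"fingers":0.2},{"slide":[0,0,0],"delta_rot":[0,0,0],"fingers":0.2},{"slide":[0,0,0],"delta_rot":[0,0,0],"fingers":0.2},{"slide":[0,0,0],"delta_rot":[0,0,0],"fingers":0.2},{"slide":[0,0,0],"delta_rot":[0,0,0],"fingers":0.2},{"slide":[0,0,-0.1],"delta_rot":[0,0,0],"fingers":0.2},{"slide":[0,0,-0.3],"delta_rot":[0,0,0],"fingers":0.2},{"slide":[0,0,-0.3],"delta_rot":[0,0,0],"fingers":0.2}])

```text
time_s: 15.5
tcp_pos: [0.5288, 0.1455, 0.2523]
eef_rot: [-180.0, 0.0, -176.5]
contact_force: [1.4, 0.9, -0.5]
gripper_width: 0.0525
gripper_force: 0.0
```

```bash
python3 - <<'E'
from h import *
C=cam("scene");D=cam("side");W=cam("wrist")
a=np.hstack([cv2.resize(C["im"][160:370,190:430],(400,350)),cv2.resize(D["im"][160:370,220:460],(400,350))])
cv2.imwrite("pics/k.png",np.vstack([a,np.hstack([cv2.resize(W["im"],(333,250)),np.zeros((250,467,3),np.uint8)])]))
E
```

```text
(no output)
```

View pics/k.png

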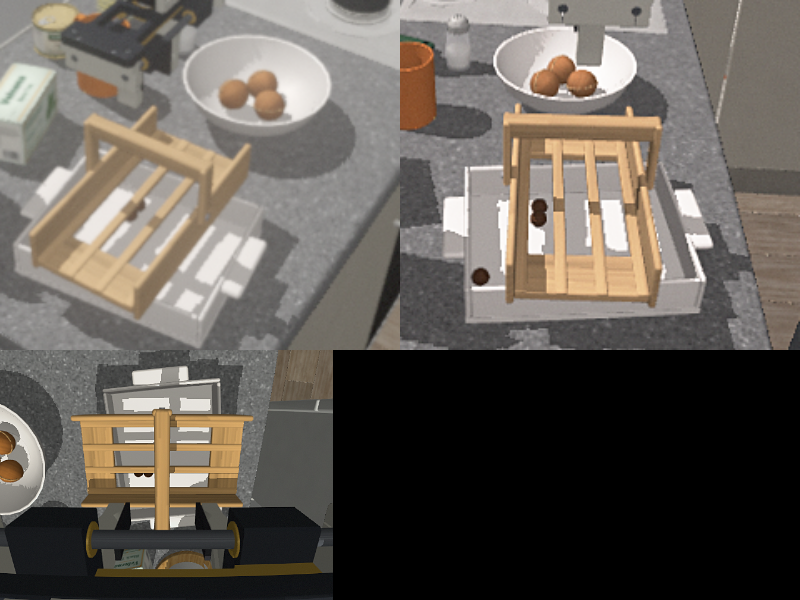

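The sieve lies level across both long sides of the dish and the gripper is clear at z 0.25. The three hazelnuts are in the dish, at right view (539,205), (539,218) and (480,276). The three walnuts are in the bowl, at (545,82), (562,68) and (582,82).

```bash
python3 -c "
from plant import r
print(r.close_job())"
```

```text
the job is handed in; nothing more can be done
None
```

Job handed in at about 15.7 s: the three hazelnuts are in the dish, the three walnuts are in the bowl, and the empty sieve is back level across the dish and released; the hand-in call gave no verdict.

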